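# Open the tag press and take out the bundle

### The arm

A 7-joint arm with a two-finger parallel gripper is mounted at the origin on a cart in front of the work surface, level with it; the furniture and walls round the work are solid. World frame = base frame: x ahead of the robot, y to its left, z up, the work surface at z = 0. Lengths are in m, angles in rad, forces in N, time in s.
With the tool pointing down it reaches from about 0.375 to 0.925 m from the base axis. Payload 3.1 kg.
Tool frame: the origin (TCP) lies on the centre line of the jaws, within the pads' length; the fingertips stand arm.tips_ahead ahead of it and the grasp point (between the pads) lies 11 mm behind it (arm.tips_ahead is the distance from the TCP to the fingertips, in m); x points along the fingers, z is the direction in which the jaws open and shut, and the axes are right-handed (so a half turn about x gives the same grasp; the last joint's range is limited). The gripper opens to 85 mm and grips with 20 to 120 N. Pads are 22 mm wide; open, the fingers measure 114 mm over their backs; the gripper's body (76 mm by 85 mm) begins 54 mm behind the grasp point. The pads swing forward as they close: fully open they stand 13 mm farther back than shut.
Start: joints at [-1.205, 0.383, 0.044, 1.598, -0.018, 1.161, -0.05], TCP at [0.291, 0.581, 0.239] pointing down, gripper open.
Joint ranges: [-2.61, 2.61], [-0.41, 2.15], [-1.48, 1.57], [0, 2.5], [-1.57, 4.71], [0.05, 1.97], [-2.85, 2.85]. Speed limits (rad/s): [2.79, 2.79, 3.14, 3.14, 3.14, 3.14, 3.14].

### API

Orientations are given as a unit quaternion [x, y, z, w].
In Python, from bench import arm gives the robot as it stands. The module is installed in compiled form; this text tells all that it offers.
- The arm moves only by the tool apply_moves, never from a script. Its argument "moves" is a list of rows, each a list of 7 numbers: the opening, from 0 (shut) to 1 (fully open), then the shift along the tool's x, y, z in units of 25 mm (1.0 is 25 mm), then the turn, a rotation vector about the tool's x, y, z in units of 6 degrees (1.0 is 6 degrees). A call has 1 to 12 rows; each row is the pose to reach, as a shift and turn from the pose measured when the call began, along the tool's axes at that moment; what a row does not reach only later rows make up. A row lasts 1/12 s, in which the tool goes at most 41.7 mm and 7.16 degrees, less where a joint would pass 70% of its speed; a pose out of reach is approached as far as the arm can. A call with a gripper value outside its range is refused whole. The fingers move at their own pace and stop on an object; "force" is the grip in N (left out, the last holds). Time passes only in rows, so rows that repeat a pose let the fingers close. It gives the time, the measured TCP pose, the force and the opening at its end, in the units of the state.
- arm.sense(): the state, without advancing time (a new reading comes with each control period).
- arm.capture(name): name is "scene" or "top" or "wrist"; returns (picture, depth): 480x640x3 uint8, red, green, blue; 480x640 float32, m along the optical axis (not along the pixel's ray), 0 where there is no reading.
- arm.get_calibration(name): a dict with "K" (3x3 intrinsics, pixels), "k1" (the pictures are not rectified: a ray, as slopes to the right and down, at radius r is drawn at 1 + k1 r^2 times it, then the intrinsics apply), "R" (3x3) and "t" (3): a world point X has camera coordinates R X + t; the wrist camera has in their place "T_tool_cam" (4x4, takes a point from camera to tool coordinates, whose origin is the TCP and whose axes are the tool frame's). Camera axes: x right, y down, z forward; pixel columns grow to the right and rows downward; lengths in m; the calibration is good to about 2 mm. A picture is of the moment at which its call begins: read the wrist's pose just before it. get_calibration takes no time and is no camera call.
- arm.finish_job(): hands the job in, once; it reports no verdict.
The state is a dict: "t": time; "joint_pos": joint angles; "joint_vel": joint speeds; "joint_efforts": joint torques, N m; "position": TCP position; "ee_rot": TCP orientation; "contact_force": force on the tool from outside, world axes, zero at the start; "ft_torque": the same for the moment, N m; "gripper_width": finger opening in m.
Only numpy, scipy, OpenCV 4.12 (cv2) and the standard library are available. Lean on these libraries where they do the work, as an engineer would, in place of code of your own. Each camera call takes 0.05 s, during which the arm holds its last target.

### The job

The bundle of card tags in the blue press is finished. Push the red-ended lever down to pry the tight press plate loose, lift the plate straight up and level by its black grip off the two dowels, and lay it flat and squarely on the middle of the sloping wooden rest, its long edge down by the lip. Then take out the tag bundle and lay it flat in the green tray; drop nothing, and leave the stamp, the ink pad and the stapler where they are.

Things in the scene. Friction and masses are not known exactly. Their poses are not given: they have to be found in the camera images.
- press: Fixed blue base 120 (x) x 190 (y) x 16 mm; origin: centre of underside on the worktop; -x: lever side, roughly to the robot. Two 12 mm dowels at x=0, y=+-53, tops 66 mm high, on 18 mm wide shoulders 36 mm high that carry the plate; central cork bed 42x66 mm, top 24 mm high; ball plungers in 46 mm high housings at y=+-87 pinch the plate's ends (10 N each) until it has risen 7 mm.
- lever (a joint): Hinge of the lifting lever, rad: 0 as found; grows to 0.25 (hard stop) as its red end is pushed down (5 to 15 N); stays where left. Pivot along the press's y at x=-50, 24 mm above the worktop. Its fork raises two guided level brass rails (68 mm long in x, 8 mm wide, at y=+-38 under the plate), which lift the plate about 50 mm per rad (8 mm at 0.16) and stay up.
- lever_pad (a point): Centre of the top face of the red push pad (32 x 38 mm, 10 mm thick) on the lever's outer end, 87 mm from the pivot towards the press's -x and 61 mm above the worktop when the lever is at 0; it sinks about 87 mm per rad (20 mm for 0.23 rad).
- plate: Loose aluminium plate 90 (x) x 150 (y) x 12 mm, 0.4 kg, two through holes 13.5 mm wide at x=0, y=+-53 for the dowels. Origin: centre of underside, z up; underside 36 mm above the worktop at the start. On top a black upright grip rib, 16 mm thick in x, 64 mm long in y, from z=12 to z=45 mm; take it by its two long sides.
- tags: Loose bundle of card tags, 31 (x) x 61 (y) x 10 mm, 30 g; origin at the centre of its underside, z up. Lies flat on the cork bed under the plate, lengthwise along the press's y.
- rest_deck: Face of the fixed wooden rest, 112 (x) x 170 (y) mm, sloping 30 degrees. Origin: centre of the face, 56 mm above the worktop; z: outward normal (up and towards the robot), x up the slope (roughly away from the robot), y level. At the low end a lip 10 mm high, inner face at x=-48 mm: a plate with its long edge against it has its centre at x=-3 mm.
- tray: Fixed green open tray, 120 (x) x 160 (y) mm outside, walls 4 mm thick and 20 mm high, inner floor 4 mm above the worktop. Origin at the centre of its underside.
- stamp: Bystander: loose wooden rubber stamp with upright turned handle, 29 x 48 x 73 mm, origin at the centre of its underside.
- inkpad: Bystander: loose closed dark blue stamp-pad tin, 74 x 110 x 17 mm, origin at the centre of its underside.
- stapler: Bystander: loose red stapler, 32 x 136 x 43 mm, origin at the centre of its underside.
Not all that is in view belongs to the job. Several things have the shape of the plate; the one meant has the colours described above.

How it is judged:
By the outcome, as a careful person would: the job done as asked, in the order asked, and still so for the second after the job is handed in, with the robot touching nothing.
It also fails if it takes over 61 s, if anything falls off the work surface, if the arm or the gripper's body presses on something with over 40 N, if the wrist force passes 120 N, or if a joint passes its speed limit or range.

## Working session

There is one attempt and no reset: what is moved stays moved. The work goes in short steps, Python scripts to look and compute and a tool call to move; the robot and the scene stay as the last step left them, time stands still between calls to the robot, and variables do not carry over. Pictures are saved under pics/ and viewed, and the job is handed in when it is done.

Besides the shell and the picture viewer there is one more tool, called by a JSON object that holds its "api" and its "payload", one argument or row to a line. apply_moves: Moves the arm, as the interface text tells. Its arguments: {"type":"object","properties":{"moves":{"type":"array"},"force":{"type":"number"}},"required":["moves"]}

```bash
mkdir -p pics; ls; python3 - <<'E'
from bench import arm
import cv2,numpy as np
print(arm.sense()); print(arm.tips_ahead)
for n in ["scene","top"]:
    p,d=arm.capture(n); cv2.imwrite(f"pics/{n}0.png",p[:,:,::-1]); np.savez(f"{n}0.npz",p=p,d=d)
    print(n,arm.get_calibration(n))
print(arm.get_calibration("wrist"))
E
```

```text
pics
{'t': 0.0, 'joint_pos': array([-1.20475555,  0.38385586,  0.04383026,  1.59959172, -0.01789643,
        1.16116709, -0.04989746]), 'joint_vel': array([ 4.65944365e-04,  2.69578321e-04, -7.20746785e-05,  2.52419356e-03,
       -8.63646938e-04,  6.95876509e-04, -4.62918616e-04]), 'joint_efforts': array([-2.35054513e-04, -4.33453810e+01,  1.02454506e+00, -2.49508452e+01,
        1.06567281e-02,  1.10923409e-02, -1.63088180e-05]), 'position': array([0.29039232, 0.58049605, 0.23786536]), 'ee_rot': array([-0.37224708,  0.60228311,  0.3711844 ,  0.60075728]), 'contact_force': array([-1.18912368,  0.9575329 ,  0.47146147]), 'ft_torque': array([-0.00560628, -0.01056304,  0.00610228]), 'gripper_width': 0.08545226251506187}
0.008
scene {'K': array([[523.08928036,   0.        , 313.74632341],
       [  0.        , 523.08928036, 242.91172688],
       [  0.        ,   0.        ,   1.        ]]), 'k1': 0.03797067995891865, 'R': array([[ 0.47733136, -0.87864619, -0.01164696],
       [-0.58132341, -0.30581353, -0.7540167 ],
       [ 0.6589521 ,  0.36668647, -0.65675198]]), 't': array([-0.307839
[... 270 characters left out ...]
50057],
       [-0.97820548,  0.03339876, -0.20493549],
       [ 0.20462114, -0.01260948, -0.97876003]]), 't': array([0.00165617, 0.61278355, 1.3326636 ])}
{'K': array([[421.96993743,   0.        , 320.92839402],
       [  0.        , 421.96993743, 245.03469449],
       [  0.        ,   0.        ,   1.        ]]), 'k1': -0.00820363360020757, 'T_tool_cam': array([[-8.16830330e-04, -2.95615189e-01,  9.55306753e-01,
        -1.35040391e-01],
       [ 8.33205859e-05, -9.55307089e-01, -2.95615222e-01,
         7.49642625e-02],
       [ 9.99999663e-01, -1.61870761e-04,  8.04954636e-04,
        -3.38372787e-04],
       [ 0.00000000e+00,  0.00000000e+00,  0.00000000e+00,
         1.00000000e+00]])}
```

View pics/scene0.png

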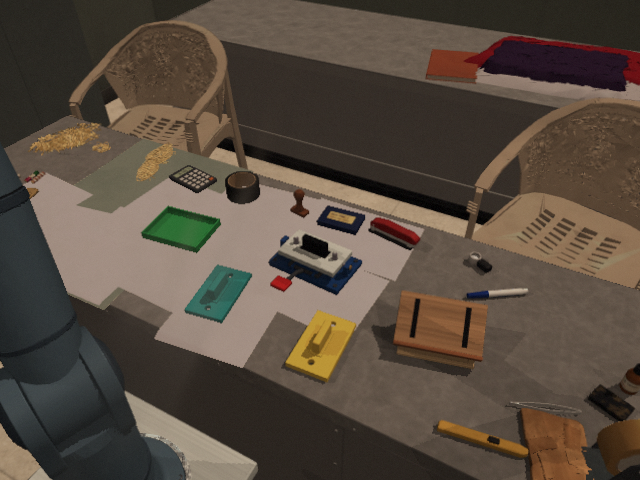

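View pics/top0.png

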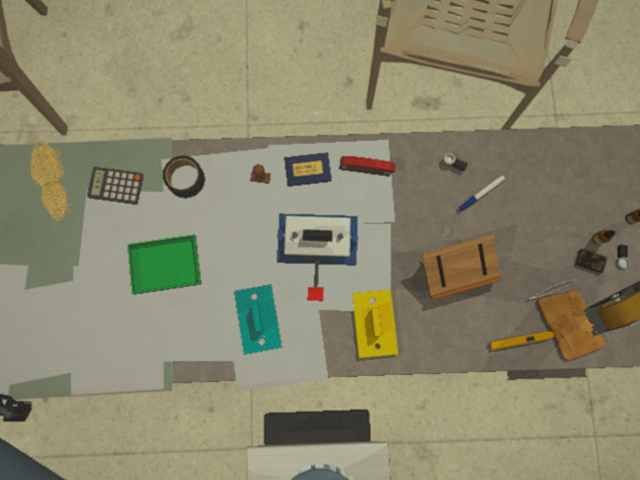

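The press plate is the one that could be mistaken: in the top view there is a silver plate with a black grip in the blue press at (317,236), a teal one at (258,320) and a yellow one at (376,324). I choose the silver one in the press. The tray is at (165,264), the rest at (461,267) and the red lever pad at (315,294). Next come the close crop and the measurements.

```bash
cat > h.py <<'E'
from bench import arm
import numpy as np,cv2
from scipy.spatial.transform import Rotation as Ro
def cal(n):
    c=arm.get_calibration(n)
    if n=="wrist":
        s=arm.sense(); T=np.eye(4);T[:3,:3]=Ro.from_quat(s['ee_rot']).as_matrix();T[:3,3]=s['position']
        W=np.linalg.inv(T@c['T_tool_cam']); c['R'],c['t']=W[:3,:3],W[:3,3]
    return c
def und(c,uv):
    uv=np.atleast_2d(uv).astype(float)
    K=c['K']; d=np.stack([(uv[:,0]-K[0,2])/K[0,0],(uv[:,1]-K[1,2])/K[1,1]],1)
    x=d.copy()
    for _ in range(10): x=d/(1+c['k1']*(x**2).sum(1,keepdims=True))
    return np.c_[x,np.ones(len(x))]
def onplane(c,uv,z):
    r=und(c,uv)@c['R']; o=-c['R'].T@c['t']
    return o+r*((z-o[2])/r[:,2])[:,None]
def cloud(c,d):
    v,u=np.mgrid[:480,:640]; x=und(c,np.c_[u.ravel(),v.ravel()])*d.ravel()[:,None]
    X=(x-c['t'])@c['R']; X[d.ravel()==0]=np.nan
    return X.reshape(480,640,3)
def proj(c,X):
    x=np.atleast_2d(X)@c['R'].T+c['t']; s=x[:,:2]/x[:,2:]; s=s*(1+c['k1']*(s**2).sum(1,keepdims=True))
    return s*[c['K'][0,0],c['K'][1,1]]+c['K'][:2,2]
def rect(mask,minA=20):
    cs,_=cv2.findContours(mask.astype(np.uint8),cv2.RETR_EXTERNAL,cv2.CHAIN_APPROX_NONE)
    return max(cs,key=cv2.contourArea)
E
python3 - <<'E'
from h import *
z=np.load('top0.npz');p,d=z['p'],z['d'];c=cal('top');X=cloud(c,d);np.save('Xtop.npy',X)
z2=np.load('scene0.npz');c2=cal('scene');X2=cloud(c2,z2['d'])
cv2.imwrite('pics/crop_press.png',cv2.resize(p[200:310,265:375,::-1],None,fx=5,fy=5,interpolation=cv2.INTER_CUBIC))
hsv=cv2.cvtColor(p,cv2.COLOR_RGB2HSV);H,S,V=cv2.split(hsv)
def rep(name,m,box,zz):
    k=np.zeros_like(m);u0,v0,u1,v1=box;k[v0:v1,u0:u1]=1
    m=m&(k>0);ct=rect(m)
    P=onplane(c,ct[:,0,:],zz)
    mm=m>0
    r=cv2.minAreaRect(P[:,:2].astype(np.float32)*1000)
    print(name,r,'z med',np.nanmedian(X[...,2][mm]), 'px',cv2.minAreaRect(ct))
rep('pad',((S>150)&((H<8)|(H>172))&(V>100)).astype(np.uint8),(300,280,330,305),.061)
rep('grip',((V<60)).astype(np.uint8),(295,222,340,250),.081)
rep('plate',((S<70)&(V>90)).astype(np.uint8),(284,218,350,254),.048)
rep('tray',((H>50)&(H<75)&(S>120)).astype(np.uint8),(120,225,210,300),.020)
rep('press',((H>100)&(H<125)&(S>120)).astype(np.uint8),(270,205,365,272),.016)
rep('restface',((H>3)&(H<22)&(S>60)).astype(np.uint8),(415,225,505,305),.056)
# rest cloud plane
m=np.zeros((480,640),bool);m[250:285,435:490]=1
Q=X[m];Q=Q[np.isfinite(Q).all(1)]
A=np.c_[Q[:,:2],np.ones(len(Q))];co=np.linalg.lstsq(A,Q[:,2],rcond=None)[0];print('restplane',co,np.degrees(np.arctan(np.hypot(*co[:2]))),np.std(A@co-Q[:,2]))
print('table z',np.nanmedian(X[300:340,160:220,2]))
for q in [(317,236),(291,238),(345,237),(461,267),(165,264)]: print(q,X[q[1],q[0]])
E
```

```text
pad ((483.76641845703125, -7.817836761474609), (31.636018753051758, 29.428333282470703), 87.90409088134766) z med 0.060381812456438366 px ((315.0, 293.5), (13.0, 14.0), 90.0)
grip ((613.9835205078125, -15.89406967163086), (61.76862716674805, 22.153621673583984), 85.38294219970703) z med 0.07712527155544943 px ((316.6041564941406, 235.20928955078125), (27.199188232421875, 9.535609245300293), 2.602562189102173)
plate ((620.559326171875, -16.23381805419922), (151.804931640625, 83.31184387207031), 88.03773498535156) z med 0.0473754952145583 px ((316.5, 235.5), (35.0, 65.0), 90.0)
tray ((570.8709716796875, 344.7561340332031), (117.3875503540039, 158.76998901367188), 6.635952949523926) z med 0.003719120134148486 px ((163.20469665527344, 263.98223876953125), (49.11105728149414, 69.86560821533203), 81.67434692382812)
press ((640.1119995117188, -104.48876953125), (59.021446228027344, 11.649519920349121), 0.3619456887245178) z med 0.01656146861976168 px ((353.2215270996094, 228.9876708984375), (24.18492889404297, 4.881361961364746), 86.8201675415039)
restface ((533.79541015625, -347.26910400390625), (116.70199584960938, 188.7333221435547), 13.924094200134277) z med 0.051818002991688594 px ((461.9359130859375, 267.3116455078125), (51.27435302734375, 79.28592681884766), 74.21924591064453)
restplane [ 0.54355713  0.13636606 -0.18730242] 29.266344271677276 0.0035431271182042854
table z 2.092596556301053e-05
(317, 236) [ 0.61336773 -0.01680826  0.07499675]
(291, 238) [nan nan nan]
(345, 237) [ 0.6138974  -0.08197642  0.0507887 ]
(461, 267) [ 0.5329283  -0.34295249  0.06052322]
(165, 264) [0.57295748 0.34538857 0.00319794]
```

View pics/crop_press.png

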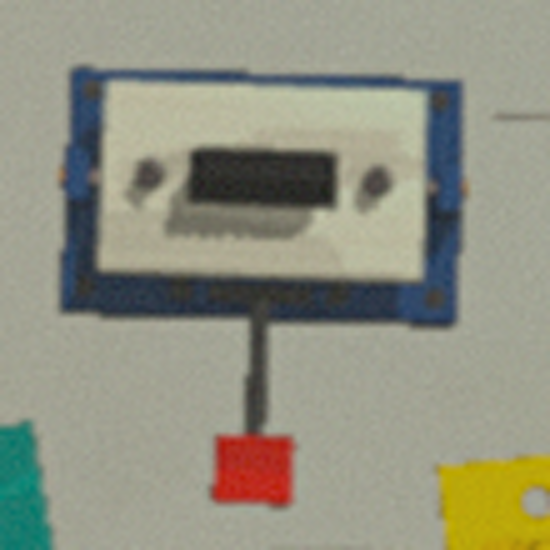

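```bash
cat >> h.py <<'E'
def plan(pos,R):
    """shift & turn in move units from current measured pose"""
    s=arm.sense();R0=Ro.from_quat(s['ee_rot']);R=R if isinstance(R,Ro) else Ro.from_matrix(R)
    sh=R0.inv().apply(np.array(pos)-s['position'])/.025
    rv=(R0.inv()*R).as_rotvec(degrees=True)/6
    n=max(np.linalg.norm(sh)*25/41.7,np.linalg.norm(rv)*6/7.16)
    print('shift',sh.round(3),'turn',rv.round(3),'rows>=',round(n,1)); return sh,rv
def Rdown(yaw,sgn=1):
    """tool x down, tool z = sgn*(cos yaw, sin yaw,0)"""
    x=np.array([0,0,-1.]);z=sgn*np.array([np.cos(yaw),np.sin(yaw),0]);return np.stack([x,np.cross(z,x),z],1)
def st():
    s=arm.sense();print('t',round(s['t'],2),'pos',s['position'].round(4),'F',s['contact_force'].round(1),'w',round(s['gripper_width'],4),'q',s['joint_pos'].round(2));print(Ro.from_quat(s['ee_rot']).as_matrix().round(3))
E
python3 - <<'E'
from h import *
st()
z=np.load('top0.npz');p=z['p'];c=cal('top')
# plate edges
for y,pts in dict(plate_far=[(265+105/5,200+82/5),(265+430/5,200+100/5)]).items():
    P=onplane(c,pts,.048);dd=P[0]-P[1];print(y,P.round(4),np.degrees(np.arctan2(-dd[0],dd[1])))
P=onplane(c,[(265+105/5,200+82/5),(265+430/5,200+100/5),(265+98/5,200+268/5),(265+422/5,200+280/5)],.048);print(P.mean(0))
for sg in (1,-1): plan([.484,-.009,.15],Rdown(np.radians(-3.5),sg))
E
```

```text
t 0.1 pos [0.2904 0.5806 0.238 ] F [-0.1  0.1  0.3] w 0.0854 q [-1.2   0.38  0.04  1.6  -0.02  1.16 -0.05]
[[-0.001 -0.894  0.447]
 [-0.002  0.447  0.894]
 [-1.    -0.    -0.002]]
plate_far [[ 0.6685  0.0538  0.048 ]
 [ 0.6546 -0.098   0.048 ]] -5.2053309755603205
[ 0.61810533 -0.01881029  0.048     ]
shift [  3.565 -17.475 -17.619] turn [11.155 -0.02   0.015] rows>= 15.0
shift [  3.565 -17.475 -17.619] turn [-1.8845e+01 -1.6000e-02 -2.2000e-02] rows>= 15.8
```

```bash
python3 - <<'E'
from h import *
plan([.53,-.012,.21],Rdown(np.radians(-3.5),1))
E
```

```text
shift [  1.164 -19.175 -16.909] turn [11.155 -0.02   0.015] rows>= 15.3
```

{"api": "apply_moves", "payload": {
  "moves": [
    [0, 1.1, -19.2, -16.9, 11.15, 0, 0],
    [0, 1.1, -19.2, -16.9, 11.15, 0, 0],
    [0, 1.1, -19.2, -16.9, 11.15, 0, 0],
    [0, 1.1, -19.2, -16.9, 11.15, 0, 0],
    [0, 1.1, -19.2, -16.9, 11.15, 0, 0],
    [0, 1.1, -19.2, -16.9, 11.15, 0, 0],
    [0, 1.1, -19.2, -16.9, 11.15, 0, 0],
    [0, 1.1, -19.2, -16.9, 11.15, 0, 0],
    [0, 1.1, -19.2, -16.9, 11.15, 0, 0],
    [0, 1.1, -19.2, -16.9, 11.15, 0, 0],
    [0, 1.1, -19.2, -16.9, 11.15, 0, 0],
    [0, 1.1, -19.2, -16.9, 11.15, 0, 0]
  ]
}}

```text
t: 1.1
position: [0.4779, 0.1162, 0.2174]
ee_rot: [0.021, 0.707, -0.022, 0.706]
contact_force: [0.0, 0.0, -0.1]
gripper_width: 0.0
```

```bash
python3 - <<'E'
from h import *
st();plan([.53,-.012,.21],Rdown(np.radians(-3.5),1))
E
```

```text
t 1.1 pos [0.4779 0.1162 0.2174] F [ 0.   0.  -0.1] w 0.0 q [-0.78  0.1   0.49  2.01 -0.06  1.04 -0.33]
[[-0.001  0.06   0.998]
 [-0.002  0.998 -0.06 ]
 [-1.    -0.002 -0.001]]
shift [ 0.303 -4.993  2.39 ] turn [ 0.007 -0.012  0.019] rows>= 3.3
```

{"api": "apply_moves", "payload": {
  "moves": [
    [0, 0.3, -5, 2.4, 0, 0, 0],
    [0, 0.3, -5, 2.4, 0, 0, 0],
    [0, 0.3, -5, 2.4, 0, 0, 0],
    [0, 0.3, -5, 2.4, 0, 0, 0],
    [0, 0.3, -5, 2.4, 0, 0, 0],
    [0, 0.3, -5, 2.4, 0, 0, 0]
  ]
}}

```text
t: 1.6
position: [0.5299, -0.0135, 0.2096]
ee_rot: [0.022, 0.708, -0.023, 0.706]
contact_force: [-0.6, 0.9, 0.0]
gripper_width: 0.0001
```

```bash
python3 - <<'E'
from h import *
st();c=cal('wrist');p,d=arm.capture('wrist');cv2.imwrite('pics/w1.png',p[:,:,::-1]);np.savez('w1.npz',p=p,d=d,R=c['R'],t=c['t'])
E
```

```text
t 1.6 pos [ 0.5299 -0.0135  0.2096] F [-0.6  0.9  0. ] w 0.0001 q [-0.58  0.21  0.59  1.94 -0.13  1.04  0.01]
[[-0.003  0.064  0.998]
 [-0.002  0.998 -0.064]
 [-1.    -0.002 -0.002]]
```

View pics/w1.png

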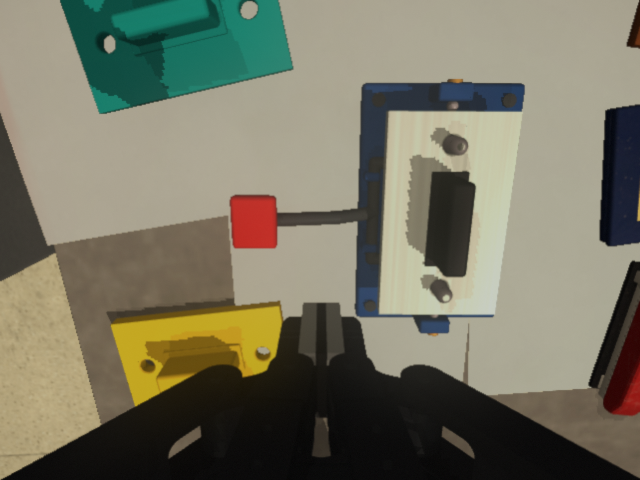

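The wrist view shows the silver plate's corners at about (387,111), (522,111), (494,316) and (379,315). The black rib is at (455,225), the dowel tops at about (460,146) and (435,286), and the pad at (254,222).

```bash
python3 - <<'E'
from h import *
z=np.load('w1.npz');p,d=z['p'],z['d'];c=arm.get_calibration('wrist');c['R'],c['t']=z['R'],z['t'];X=cloud(c,d)
hsv=cv2.cvtColor(p,cv2.COLOR_RGB2HSV);H,S,V=cv2.split(hsv)
def rep(name,m,box,zz):
    k=np.zeros(m.shape,bool);u0,v0,u1,v1=box;k[v0:v1,u0:u1]=1
    m=m&k;ct=rect(m);P=onplane(c,ct[:,0,:],zz)
    print(name,cv2.minAreaRect(P[:,:2].astype(np.float32)*1000),'z',np.nanmedian(X[...,2][m]),'px',cv2.minAreaRect(ct))
rep('pad',(S>150)&((H<8)|(H>172))&(V>100),(200,170,300,270),.061)
P=onplane(c,[(387,111),(522,111),(494,316),(379,315)],.048);print('plate',P.round(4),P.mean(0))
zz=X[...,2]
m=(zz>.074)&(zz<.09);m[:, :400]=0;m[:,500:]=0;m[300:]=0
ct=rect(m);pp=X[m];print('rib', cv2.minAreaRect(onplane(c,ct[:,0,:],.081)[:,:2].astype(np.float32)*1000),pp.mean(0),np.median(pp[:,2]))
m=(zz>.042)&(zz<.052);m[:,:370]=0;m[:,530:]=0;m[320:]=0;m[:100]=0
ct=rect(m);print('platetop', cv2.minAreaRect(onplane(c,ct[:,0,:],.048)[:,:2].astype(np.float32)*1000),np.median(X[m][:,2]))
m=(S>120)&(H>100)&(H<125);print('table',np.nanmedian(zz[30:60,320:350]))
rep('press',(S>110)&(H>100)&(H<130),(340,70,540,340),.016)
cv2.imwrite('pics/w1c.png',cv2.resize(p[90:330,350:540,::-1],None,fx=2.5,fy=2.5,interpolation=cv2.INTER_CUBIC))
E
```

```text
pad ((483.7339172363281, -6.762639999389648), (36.34540557861328, 31.37461280822754), 86.34921264648438) z 0.06134056555696846 px ((253.0, 221.5), (51.0, 46.0), 90.0)
plate [[ 0.579   0.0607  0.048 ]
 [ 0.6694  0.055   0.048 ]
 [ 0.6594 -0.0965  0.048 ]
 [ 0.5702 -0.09    0.048 ]] [ 0.6195064 -0.0177106  0.048    ]
rib ((617.8890991210938, -16.011775970458984), (64.29680633544922, 17.535167694091797), 86.18778228759766) [ 0.61819736 -0.01505747  0.08077205] 0.08116079295958663
platetop ((619.2366333007812, -15.701400756835938), (161.47393798828125, 91.53396606445312), 86.1222152709961) 0.04852682088530666
table 0.00145590430327067
press ((653.1033325195312, 66.00353240966797), (18.11255645751953, 60.96535873413086), 86.46503448486328) z 0.017075755357407463 px ((481.5, 97.0), (26.0, 83.0), 90.0)
```

View pics/w1c.png

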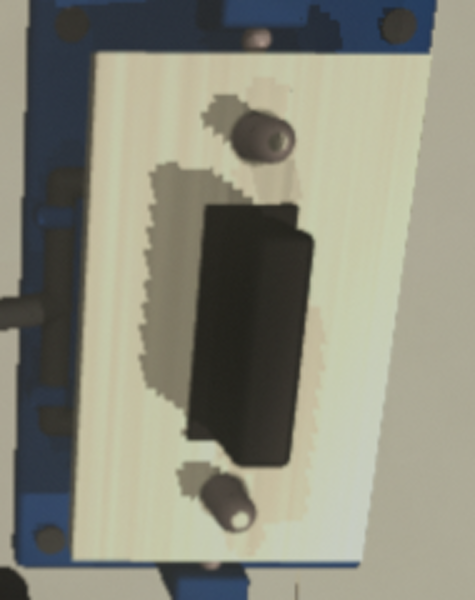

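```bash
python3 - <<'E'
from h import *
c=arm.get_calibration('wrist');z=np.load('w1.npz');c['R'],c['t']=z['R'],z['t']
P=onplane(c,[(459.6,146),(445.6,297)],.066);print(P,P.mean(0))
plan([.483,-.007,.085],Rdown(np.radians(-3.8),1))
E
```

```text
[[ 0.62269105  0.03623302  0.066     ]
 [ 0.61617942 -0.06952411  0.066     ]] [ 0.61943523 -0.01664555  0.066     ]
shift [ 4.986  0.076 -1.861] turn [ 0.056 -0.026  0.014] rows>= 3.2
```

{"api": "apply_moves", "payload": {
  "moves": [
    [0, 1.5, 0.1, -1.85, 0, 0, 0],
    [0, 3, 0.1, -1.85, 0, 0, 0],
    [0, 4.5, 0.1, -1.85, 0, 0, 0],
    [0, 5, 0.1, -1.85, 0, 0, 0],
    [0, 5.2, 0.1, -1.85, 0, 0, 0],
    [0, 5.4, 0.1, -1.85, 0, 0, 0],
    [0, 5.55, 0.1, -1.85, 0, 0, 0],
    [0, 5.7, 0.1, -1.85, 0, 0, 0],
    [0, 5.85, 0.1, -1.85, 0, 0, 0],
    [0, 5.95, 0.1, -1.85, 0, 0, 0],
    [0, 6.05, 0.1, -1.85, 0, 0, 0],
    [0, 6.15, 0.1, -1.85, 0, 0, 0]
  ]
}}

```text
t: 2.65
position: [0.481, -0.0053, 0.0568]
ee_rot: [0.022, 0.71, -0.021, 0.704]
contact_force: [-7.8, 1.0, 7.6]
gripper_width: 0.0004
```

```bash
python3 - <<'E'
from h import *
st()
E
```

```text
t 2.65 pos [ 0.481  -0.0053  0.0568] F [-7.8  1.   7.6] w 0.0004 q [-0.53  0.37  0.52  2.14 -0.28  0.7   0.12]
[[-0.009  0.06   0.998]
 [ 0.002  0.998 -0.06 ]
 [-1.     0.001 -0.009]]
```

{"api": "apply_moves", "payload": {
  "moves": [
    [0, 0.08, 0, -0.08, 0, 0, 0],
    [0, 0.16, 0, -0.12, 0, 0, 0],
    [0, 0.24, 0, -0.16, 0, 0, 0],
    [0, 0.32, 0, -0.18, 0, 0, 0],
    [0, 0.36, 0, -0.2, 0, 0, 0],
    [0, 0.36, 0, -0.2, 0, 0, 0]
  ]
}}

```text
t: 3.15
position: [0.4788, -0.005, 0.0499]
ee_rot: [0.022, 0.708, -0.02, 0.706]
contact_force: [-0.4, -0.8, 3.4]
gripper_width: -0.0001
```

```bash
python3 - <<'E'
from h import *
st()
p,d=arm.capture('wrist');cv2.imwrite('pics/w2.png',p[:,:,::-1])
E
```

```text
t 3.15 pos [ 0.4788 -0.005   0.0499] F [-0.4 -0.8  3.4] w -0.0001 q [-0.52  0.38  0.51  2.15 -0.29  0.68  0.13]
[[-0.003  0.06   0.998]
 [ 0.003  0.998 -0.06 ]
 [-1.     0.002 -0.003]]
```

View pics/w2.png

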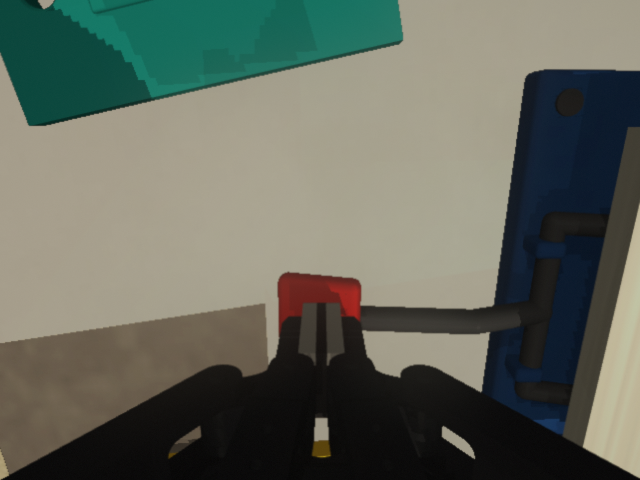

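The fingertips are at z≈0.042, so the lever is at about 0.22 rad. I'll raise the arm, open the jaws and look at the plate from above.

{"api": "apply_moves", "payload": {
  "moves": [
    [0, -1.5, 0, 0, 0, 0, 0],
    [0.3, -3, 0, 0.5, 0, 0, 0],
    [0.6, -4.5, 0, 1.7, 0, 0, 0],
    [0.7, -5.8, 0, 3, 0, 0, 0],
    [0.7, -5.8, 0, 4, 0, 0, 0],
    [0.7, -5.8, 0, 4, 0, 0, 0],
    [0.7, -5.8, 0, 4, 0, 0, 0]
  ]
}}

```text
t: 3.78
position: [0.5814, -0.0112, 0.196]
ee_rot: [0.022, 0.707, -0.02, 0.707]
contact_force: [-1.5, -0.4, -0.8]
gripper_width: 0.0598
```

```bash
python3 - <<'E'
from h import *
st();c=cal('wrist');p,d=arm.capture('wrist');cv2.imwrite('pics/w3.png',p[:,:,::-1]);np.savez('w3.npz',p=p,d=d,R=c['R'],t=c['t'])
X=cloud(c,d);zz=X[...,2];hsv=cv2.cvtColor(p,cv2.COLOR_RGB2HSV);H,S,V=cv2.split(hsv)
m=(zz>.085)&(zz<.1)&(X[...,0]>.58)&(X[...,0]<.66)&(abs(X[...,1]+.017)<.06)
ct=rect(m);print('rib',cv2.minAreaRect(onplane(c,ct[:,0,:],.092)[:,:2].astype(np.float32)*1000),np.median(zz[m]))
m=(zz>.045)&(zz<.064)&(X[...,0]>.56)&(X[...,0]<.68)&(abs(X[...,1]+.017)<.07)&(S<80)&(V>120)
Q=X[m];A=np.c_[Q[:,:2]-[.618,-.0165],np.ones(len(Q))];co=np.linalg.lstsq(A,Q[:,2],rcond=None)[0];print('plate top plane',co)
E
```

```text
t 3.78 pos [ 0.5814 -0.0112  0.196 ] F [-1.5 -0.4 -0.8] w 0.0598 q [-0.54  0.33  0.59  1.83 -0.21  1.04  0.07]
[[ 0.     0.06   0.998]
 [ 0.002  0.998 -0.06 ]
 [-1.     0.002  0.   ]]
rib ((618.7341918945312, -16.00412368774414), (64.44197845458984, 16.552928924560547), 86.18609619140625) 0.09228836615584302
plate top plane [8.63543985e-05 6.06845051e-04 5.95550626e-02]
```

View pics/w3.png

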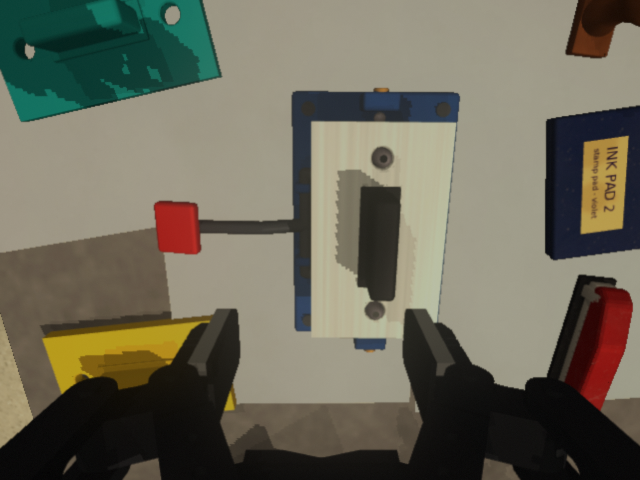

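```bash
python3 - <<'E'
from h import *
plan([.6187,-.0163,.072],Rdown(np.radians(-3.75),1))
E
```

```text
shift [ 4.897 -0.114  1.613] turn [ 0.051 -0.036 -0.021] rows>= 3.1
```

{"api": "apply_moves", "payload": {
  "moves": [
    [0.6, 0.5, -0.1, 1.6, 0.05, 0, 0],
    [0.5, 2, -0.1, 1.6, 0.05, 0, 0],
    [0.5, 3.4, -0.1, 1.6, 0.05, 0, 0],
    [0.5, 4.4, -0.1, 1.6, 0.05, 0, 0],
    [0.5, 4.9, -0.1, 1.6, 0.05, 0, 0],
    [0.5, 4.9, -0.1, 1.6, 0.05, 0, 0],
    [0.5, 4.9, -0.1, 1.6, 0.05, 0, 0]
  ]
}}

```text
t: 4.42
position: [0.6173, -0.016, 0.0717]
ee_rot: [0.024, 0.709, -0.022, 0.705]
contact_force: [0.7, -0.3, 0.0]
gripper_width: 0.0426
```

```bash
python3 - <<'E'
from h import *
st();plan([.6187,-.0163,.072],Rdown(np.radians(-3.75),1))
E
```

```text
t 4.42 pos [ 0.6173 -0.016   0.0717] F [ 0.7 -0.3  0. ] w 0.0426 q [-0.44  0.57  0.51  1.81 -0.36  0.86  0.18]
[[-0.005  0.066  0.998]
 [ 0.002  0.998 -0.066]
 [-1.     0.002 -0.006]]
shift [-0.014 -0.008  0.056] turn [-0.002 -0.053 -0.019] rows>= 0.0
```

{"api": "apply_moves", "payload": {
  "moves": [
    [0.4, 0, 0, 0.06, 0, -0.05, 0],
    [0.3, 0, 0, 0.06, 0, -0.05, 0],
    [0, 0, 0, 0.06, 0, -0.05, 0],
    [0, 0, 0, 0.06, 0, -0.05, 0],
    [0, 0, 0, 0.06, 0, -0.05, 0],
    [0, 0, 0, 0.06, 0, -0.05, 0]
  ],
  "force": 70
}}

```text
t: 4.92
position: [0.6199, -0.0162, 0.073]
ee_rot: [0.024, 0.706, -0.022, 0.707]
contact_force: [-1.1, -0.6, 4.0]
gripper_width: 0.0146
```

```bash
python3 - <<'E'
from h import *
st()
E
```

```text
t 4.92 pos [ 0.6199 -0.0162  0.073 ] F [-1.1 -0.6  4. ] w 0.0146 q [-0.44  0.57  0.51  1.81 -0.36  0.86  0.18]
[[ 0.002  0.066  0.998]
 [ 0.002  0.998 -0.066]
 [-1.     0.003  0.002]]
```

{"api": "apply_moves", "payload": {
  "moves": [
    [0, -0.15, 0, 0, 0, 0, 0],
    [0, -0.35, 0, 0, 0, 0, 0],
    [0, -0.55, 0, 0, 0, 0, 0],
    [0, -0.8, 0, 0, 0, 0, 0],
    [0, -1.1, 0, 0, 0, 0, 0],
    [0, -1.4, 0, 0, 0, 0, 0],
    [0, -1.9, 0, 0, 0, 0, 0],
    [0, -2.5, 0, 0, 0, 0, 0],
    [0, -3.2, 0, 0, 0, 0, 0],
    [0, -3.9, 0, 0, 0, 0, 0],
    [0, -4.6, 0, 0, 0, 0, 0],
    [0, -4.8, 0, 0, 0, 0, 0]
  ]
}}

```text
t: 5.92
position: [0.6219, -0.017, 0.1974]
ee_rot: [0.025, 0.704, -0.022, 0.71]
contact_force: [0.7, -0.5, -2.4]
gripper_width: 0.0142
```

```bash
python3 - <<'E'
from h import *
st();c=cal('wrist');p,d=arm.capture('wrist');cv2.imwrite('pics/w4.png',p[:,:,::-1]);np.savez('w4.npz',p=p,d=d,R=c['R'],t=c['t'])
p,d=arm.capture('scene');cv2.imwrite('pics/s4.png',p[:,:,::-1]);np.savez('s4.npz',p=p,d=d)
E
```

```text
t 5.92 pos [ 0.6219 -0.017   0.1974] F [ 0.7 -0.5 -2.4] w 0.0142 q [-0.5   0.41  0.59  1.74 -0.26  1.06  0.1 ]
[[ 0.009  0.066  0.998]
 [ 0.003  0.998 -0.066]
 [-1.     0.004  0.009]]
```

View pics/w4.png

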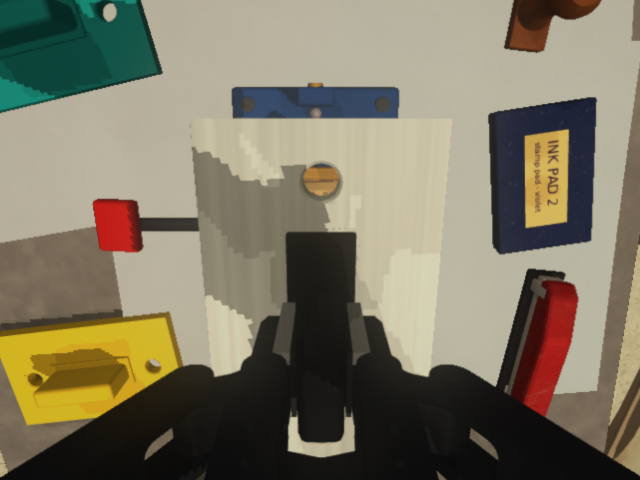

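View pics/s4.png

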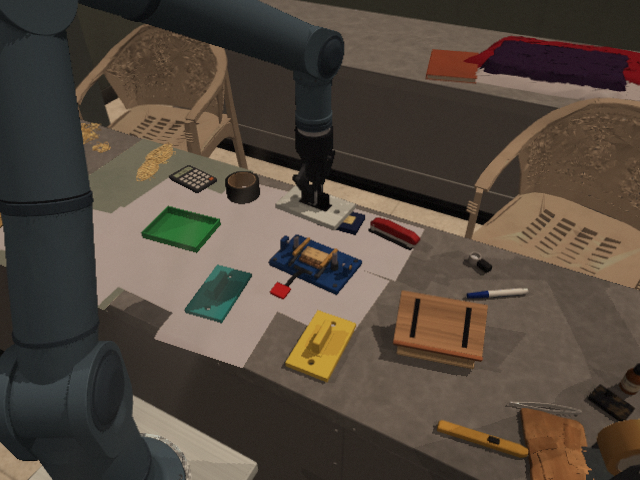

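```bash
python3 - <<'E'
from h import *
z=np.load('top0.npz');p=z['p']
a=cv2.resize(p[225:305,415:510,::-1],None,fx=6,fy=6,interpolation=cv2.INTER_CUBIC)
cv2.imwrite('pics/rest_top.png',a)
z=np.load('s4.npz');p=z['p']
cv2.imwrite('pics/rest_sc.png',cv2.resize(p[280:375,385:495,::-1],None,fx=6,fy=6,interpolation=cv2.INTER_CUBIC))
z=np.load('w4.npz');c=arm.get_calibration('wrist');X=cloud({**c,'R':np.eye(3),'t':np.zeros(3)},z['d'])
T=c['T_tool_cam'];Xt=X@T[:3,:3].T+T[:3,3]
hsv=cv2.cvtColor(z['p'],cv2.COLOR_RGB2HSV)
m=(Xt[...,0]<.03)&(Xt[...,0]>0.0)&(hsv[...,2]>80)&(hsv[...,1]<80);m[300:]=0
Q=Xt[m];A=np.c_[Q[:,1:],np.ones(len(Q))];co=np.linalg.lstsq(A,Q[:,0],rcond=None)[0];print('plate top in tool: x=',co,len(Q),'y max',np.percentile(Q[:,1],[0.5,99.5]),'z',np.percentile(Q[:,2],[0.5,99.5]))
m2=m.astype(np.uint8);e=[]
for v in range(125,230,15):
    u=np.where(m[v])[0]; e.append((v,u.min(),u.max(),Xt[v,u.min(),1:].round(4),Xt[v,u.max(),1:].round(4)))
for k in e: print(k)
E
```

```text
plate top in tool: x= [0.00244767 0.001464   0.01513135] 38975 y max [0.00700145 0.07361478] z [-0.04421076  0.0447572 ]
(125, np.int64(190), np.int64(451), array([ 0.0717, -0.0445]), array([0.0717, 0.0448]))
(140, np.int64(192), np.int64(450), array([ 0.0667, -0.0442]), array([0.0667, 0.0448]))
(155, np.int64(193), np.int64(448), array([ 0.0615, -0.0444]), array([0.0615, 0.0451]))
(170, np.int64(194), np.int64(447), array([ 0.0564, -0.0444]), array([0.0564, 0.0448]))
(185, np.int64(196), np.int64(446), array([ 0.0509, -0.0444]), array([0.0511, 0.045 ]))
(200, np.int64(197), np.int64(444), array([ 0.0458, -0.044 ]), array([0.0455, 0.045 ]))
(215, np.int64(198), np.int64(443), array([ 0.0399, -0.0447]), array([0.04 , 0.045]))
```

View pics/rest_top.png

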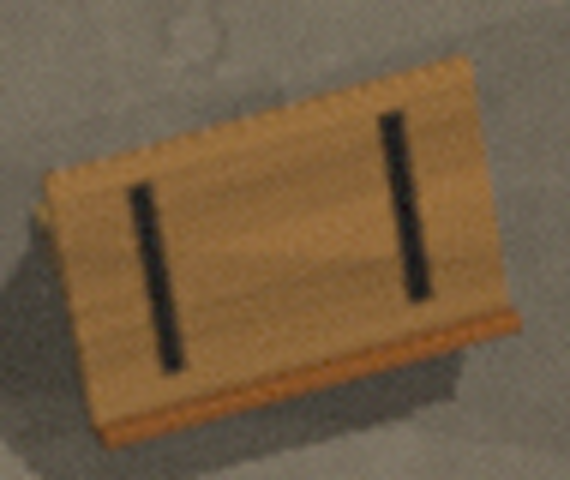

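View pics/rest_sc.png

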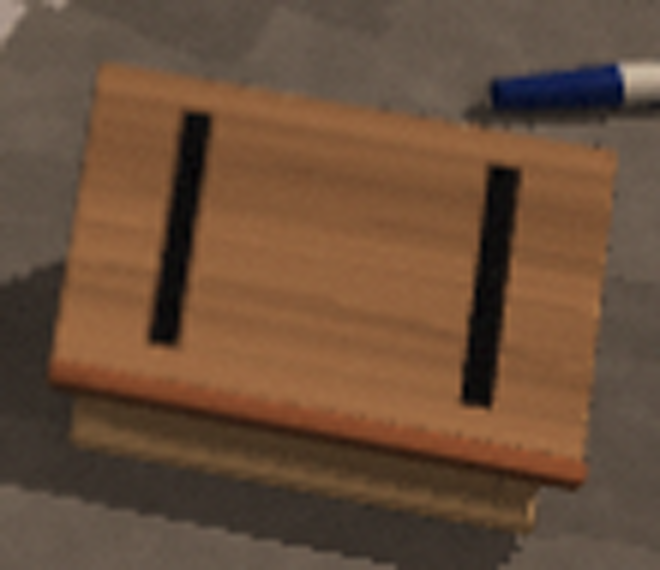

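```bash
python3 - <<'E'
from h import *
ct,cs=cal('top'),cal('scene')
prs={'FL':((45,172),(100,65)),'FR':((470,58),(615,152)),'sLt':((140,185),(197,113)),'sLb':((174,372),(164,345)),'sRt':((390,113),(504,167)),'sRb':((419,300),(477,405))}
r={}
for k,(a,b) in prs.items():
    a=(415+a[0]/6-.4,225+a[1]/6-.4);b=(385+b[0]/6-.4,280+b[1]/6-.4)
    x1,x2=und(ct,a)[0,:2],und(cs,b)[0,:2]
    P=cv2.triangulatePoints(np.c_[ct['R'],ct['t']],np.c_[cs['R'],cs['t']],x1.reshape(2,1),x2.reshape(2,1));P=(P[:3]/P[3]).ravel();r[k]=P
    print(k,P.round(4),'reproj',(proj(ct,P)[0]-a).round(1),(proj(cs,P)[0]-b).round(1))
g=lambda a,b:r[a]-r[b]
print('strip mean',np.mean([r[k] for k in ('sLt','sLb','sRt','sRb')],0),'lens',[np.linalg.norm(v) for v in (g('sLt','sLb'),g('sRt','sRb'),g('FL','FR'),g('sLt','sRt'))])
for a,b in(('FL','FR'),('sLt','sRt'),('sLb','sRb')):
    v=g(a,b);print(a,np.degrees(np.arctan2(-v[0],v[1])))
for a,b in(('sLt','sLb'),('sRt','sRb')):
    v=g(a,b);print(a,'slope',np.degrees(np.arctan2(v[2],np.hypot(v[0],v[1]))),'yaw',np.degrees(np.arctan2(v[1],v[0])))
yaw=np.radians(13.5);s,c30=.5,np.cos(np.pi/6)
ex=np.array([np.cos(yaw)*c30,np.sin(yaw)*c30,s])
print('origin from far corners',(r['FL']+r['FR'])/2-.056*ex)
E
```

```text
FL [ 0.5636 -0.2516  0.0793] reproj [-0.6  0.4] [ 0.7 -0.2]
FR [ 0.6017 -0.4154  0.083 ] reproj [-0.3  0.2] [ 0.3 -0.1]
sLt [ 0.5579 -0.2878  0.0788] reproj [-0.3  0.2] [ 0.4 -0.1]
sLb [ 0.4921 -0.3046  0.0381] reproj [-0.  0.] [ 0. -0.]
sRt [ 0.5826 -0.3848  0.0784] reproj [-0.2  0.1] [ 0.3 -0.1]
sRb [ 0.5169 -0.4015  0.0375] reproj [ 0. -0.] [-0.1  0. ]
strip mean [ 0.53734948 -0.34465495  0.05817918] lens [np.float64(0.0792302361147193), np.float64(0.07916389988367044), np.float64(0.16818985869646325), np.float64(0.10004052124836457)]
FL 13.106934804456342
sLt 14.256862766142858
sLb 14.357420493426522
sLt slope 30.928920574100204 yaw 14.289649400169383
sRt slope 31.095587483757658 yaw 14.272117814780621
origin from far corners [ 0.53550745 -0.34483752  0.05318259]
```

```bash
cat >> h.py <<'E'
YAW=np.radians(14.2);O=np.array([.5368,-.3447,.0565])
ex=np.array([np.cos(YAW)*np.cos(np.pi/6),np.sin(YAW)*np.cos(np.pi/6),.5]);ey=np.array([-np.sin(YAW),np.cos(YAW),0]);n=np.cross(ex,ey)
RD=np.stack([-n,ey,ex],1)
def deck(x,h,y=0.0,ph=.0262): # plate centre at deck x,y, underside height h
    return O+ex*(x-.0003)+ey*(y+.001)+n*(h+ph)
def now():
    s=arm.sense();q=s['position']-O;R=Ro.from_quat(s['ee_rot']);print('deck coords TCP',(q@ex).round(4),(q@ey).round(4),(q@n).round(4),'err deg',(R.inv()*Ro.from_matrix(RD)).as_rotvec(degrees=True).round(2),'F in deck',[round(float(s['contact_force']@v),1) for v in(ex,ey,n)])
E
python3 - <<'E'
from h import *
print(deck(.006,.07));plan(deck(.006,.07),RD)
E
```

```text
[ 0.49470989 -0.35431892  0.14266164]
shift [  2.034 -13.815  -4.16 ] turn [-2.934 -4.893  0.763] rows>= 8.7
```

{"api": "apply_moves", "payload": {
  "moves": [
    [0, 0, -0.7, -0.2, -0.1, -0.2, 0],
    [0, 0, -2, -0.6, -0.4, -0.7, 0.1],
    [0, 0.3, -3.5, -1, -0.8, -1.3, 0.2],
    [0, 0.6, -5, -1.5, -1.2, -2, 0.3],
    [0, 0.9, -6.5, -2, -1.6, -2.7, 0.4],
    [0, 1.2, -8, -2.5, -2, -3.4, 0.5],
    [0, 1.5, -9.5, -3, -2.4, -4, 0.6],
    [0, 1.8, -11, -3.5, -2.7, -4.5, 0.7],
    [0, 2, -12.3, -3.9, -2.9, -4.9, 0.75],
    [0, 2, -13.3, -4.1, -2.93, -4.9, 0.76],
    [0, 2, -13.8, -4.16, -2.93, -4.9, 0.76],
    [0, 2, -13.8, -4.16, -2.93, -4.9, 0.76]
  ]
}}

```text
t: 7.02
position: [0.49, -0.3586, 0.1412]
ee_rot: [-0.061, 0.498, 0.103, 0.859]
contact_force: [0.5, -1.1, -3.4]
gripper_width: 0.0146
```

```bash
python3 - <<'E'
from h import *
st();now();plan(deck(.006,.07),RD);plan(deck(.006,.012),RD)
for nm in ('scene','wrist'):
    p,d=arm.capture(nm);cv2.imwrite(f'pics/{nm}5.png',p[:,:,::-1])
E
```

```text
t 7.02 pos [ 0.49   -0.3586  0.1412] F [ 0.5 -1.1 -3.4] w 0.0146 q [ 0.36  0.35  0.49  2.04 -0.97  0.76  1.76]
[[ 0.483 -0.238  0.843]
 [ 0.117  0.971  0.207]
 [-0.868 -0.001  0.497]]
deck coords TCP 0.0 -0.002 0.0977 err deg [-0.33 -0.22  0.27] F in deck [-1.5, -1.1, -3.1]
shift [0.059 0.123 0.226] turn [-0.055 -0.037  0.045] rows>= 0.2
shift [2.379 0.134 0.235] turn [-0.055 -0.037  0.045] rows>= 1.4
```

View pics/scene5.png

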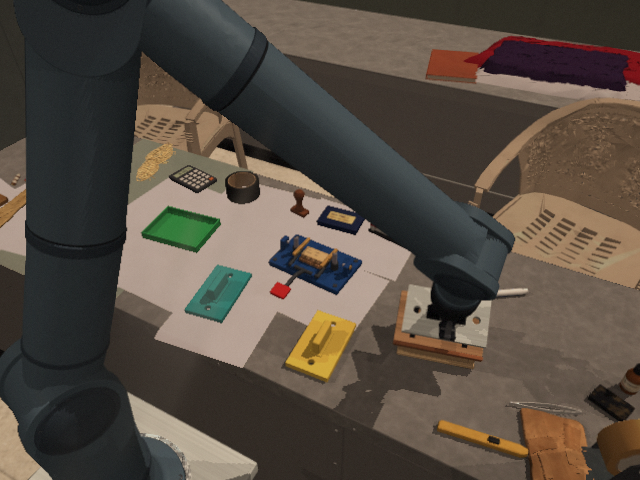

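View pics/wrist5.png

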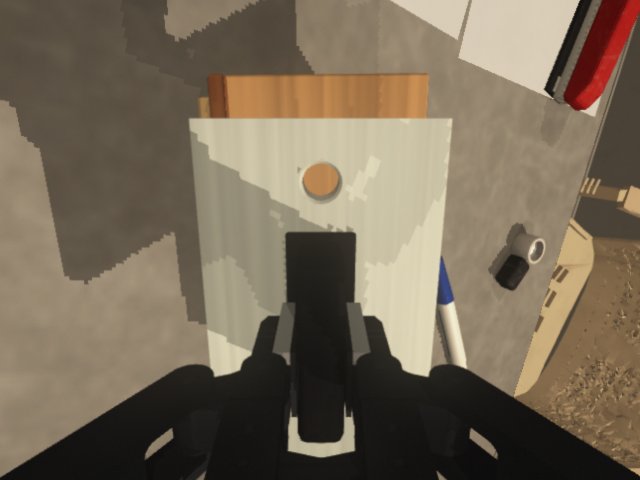

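```bash
python3 - <<'E'
from h import *
c=cal('wrist')
D=lambda x,y,z:O+ex*x+ey*y+n*z
print(proj(c,[D(.056,.085,0),D(-.048,.085,0),D(-.048,.085,.01)]).round(1))
p=cv2.imread('pics/wrist5.png');cv2.imwrite('pics/w5c.png',cv2.resize(p[60:130,180:460],None,fx=2.8,fy=2.8,interpolation=cv2.INTER_CUBIC))
E
```

```text
[[429.5  80. ]
 [228.1  82.1]
 [223.8  80.8]]
```

View pics/w5c.png

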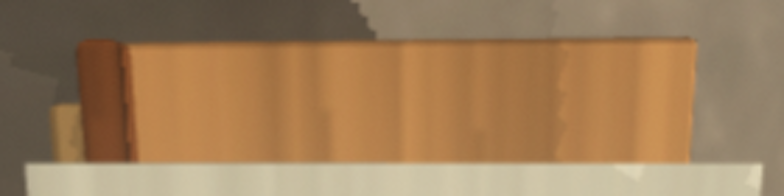

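```bash
python3 - <<'E'
from h import *
plan(deck(.004,.012,.002),RD);plan(deck(.004,.0,.002),RD)
E
```

```text
shift [2.425 0.369 0.191] turn [-0.092 -0.05   0.103] rows>= 1.5
shift [2.905 0.374 0.193] turn [-0.092 -0.05   0.103] rows>= 1.8
```

{"api": "apply_moves", "payload": {
  "moves": [
    [0, 0.5, 0.35, 0.2, -0.09, -0.05, 0.1],
    [0, 1, 0.37, 0.2, -0.09, -0.05, 0.1],
    [0, 1.5, 0.37, 0.2, -0.09, -0.05, 0.1],
    [0, 2, 0.37, 0.2, -0.09, -0.05, 0.1],
    [0, 2.3, 0.37, 0.2, -0.09, -0.05, 0.1],
    [0, 2.45, 0.37, 0.2, -0.09, -0.05, 0.1],
    [0, 2.55, 0.37, 0.2, -0.09, -0.05, 0.1],
    [0, 2.65, 0.37, 0.2, -0.09, -0.05, 0.1]
  ]
}}

```text
t: 7.78
position: [0.5238, -0.3444, 0.0863]
ee_rot: [-0.062, 0.496, 0.107, 0.859]
contact_force: [-0.4, -0.0, -3.3]
gripper_width: 0.0145
```

```bash
python3 - <<'E'
from h import *
st();now();plan(deck(.004,.0,.002),RD)
E
```

```text
t 7.78 pos [ 0.5238 -0.3444  0.0863] F [-0.4 -0.  -3.3] w 0.0145 q [ 0.37  0.46  0.41  2.03 -1.1   0.69  1.86]
[[ 0.484 -0.246  0.84 ]
 [ 0.123  0.969  0.213]
 [-0.866 -0.     0.5  ]]
deck coords TCP 0.004 0.0035 0.0321 err deg [ 0.02 -0.02 -0.01] F in deck [-2.0, 0.1, -2.7]
shift [ 0.237 -0.02  -0.013] turn [ 0.003 -0.003 -0.002] rows>= 0.1
```

{"api": "apply_moves", "payload": {
  "moves": [
    [0, 0.07, 0, 0, 0, 0, 0],
    [0, 0.14, 0, 0, 0, 0, 0],
    [0, 0.2, 0, 0, 0, 0, 0],
    [0, 0.25, 0, 0, 0, 0, 0]
  ]
}}

```text
t: 8.12
position: [0.5256, -0.3443, 0.0836]
ee_rot: [-0.061, 0.495, 0.108, 0.86]
contact_force: [-16.5, 5.0, 23.0]
gripper_width: 0.0151
```

```bash
python3 - <<'E'
from h import *
st();now()
E
```

```text
t 8.12 pos [ 0.5256 -0.3443  0.0836] F [-16.5   5.   23. ] w 0.0151 q [ 0.38  0.47  0.41  2.02 -1.12  0.69  1.87]
[[ 0.487 -0.246  0.838]
 [ 0.125  0.969  0.212]
 [-0.865  0.002  0.502]]
deck coords TCP 0.0042 0.0032 0.0288 err deg [-0.01  0.16 -0.12] F in deck [-1.2, 8.9, 27.3]
```

{"api": "apply_moves", "payload": {
  "moves": [
    [0, 0.02, 0, -0.06, 0, 0, 0],
    [0, 0.02, 0, -0.12, 0, 0, 0],
    [0, 0.02, 0, -0.18, 0, 0, 0],
    [0, 0.02, 0, -0.24, 0, 0, 0]
  ]
}}

```text
t: 8.45
position: [0.5223, -0.3459, 0.0816]
ee_rot: [-0.061, 0.494, 0.108, 0.861]
contact_force: [0.8, 0.7, 5.1]
gripper_width: 0.0147
```

```bash
python3 - <<'E'
from h import *
st();now()
E
```

```text
t 8.45 pos [ 0.5223 -0.3459  0.0816] F [0.8 0.7 5.1] w 0.0147 q [ 0.39  0.47  0.4   2.03 -1.13  0.69  1.88]
[[ 0.489 -0.246  0.837]
 [ 0.125  0.969  0.212]
 [-0.863  0.001  0.505]]
deck coords TCP 0.0001 0.0024 0.029 err deg [ 0.    0.34 -0.07] F in deck [3.4, 0.5, 4.0]
```

{"api": "apply_moves", "payload": {
  "moves": [
    [0, 0.02, 0, -0.12, 0, 0.04, 0],
    [0, 0.02, 0, -0.18, 0, 0.04, 0],
    [0, 0.02, 0, -0.24, 0, 0.04, 0]
  ]
}}

```text
t: 8.7
position: [0.5197, -0.3473, 0.08]
ee_rot: [-0.062, 0.494, 0.108, 0.861]
contact_force: [0.6, 0.4, 4.9]
gripper_width: 0.015
```

```bash
python3 - <<'E'
from h import *
st();now()
p,d=arm.capture('wrist');cv2.imwrite('pics/w6.png',p[:,:,::-1])
p,d=arm.capture('scene');cv2.imwrite('pics/s6c.png',cv2.resize(p[240:390,370:520,::-1],None,fx=4,fy=4,interpolation=cv2.INTER_CUBIC))
E
```

```text
t 8.7 pos [ 0.5197 -0.3473  0.08  ] F [0.6 0.4 4.9] w 0.015 q [ 0.39  0.47  0.4   2.03 -1.13  0.69  1.89]
[[ 0.489 -0.247  0.836]
 [ 0.124  0.969  0.213]
 [-0.863 -0.     0.505]]
deck coords TCP -0.0031 0.0017 0.029 err deg [ 0.09  0.32 -0.02] F in deck [3.0, 0.2, 3.9]
```

View pics/w6.png

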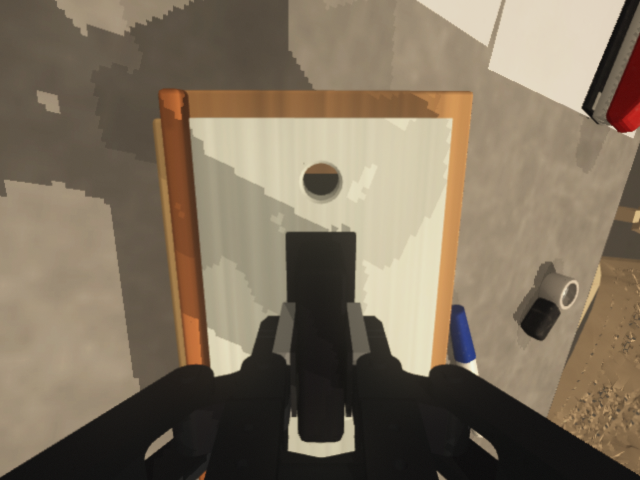

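View pics/s6c.png

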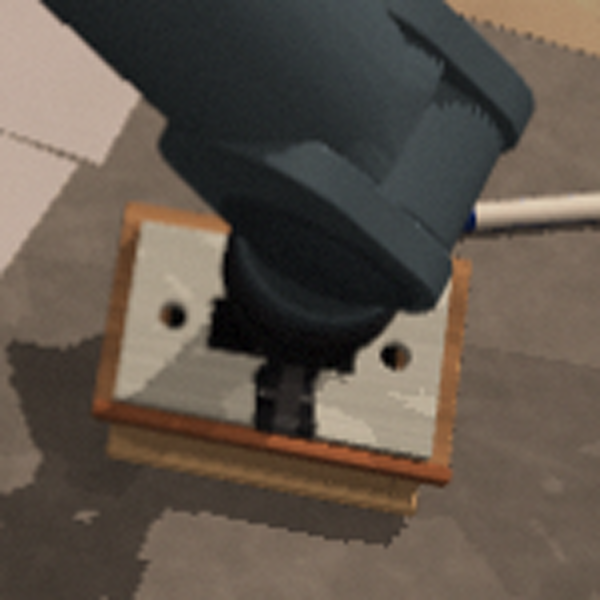

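{"api": "apply_moves", "payload": {
  "moves": [
    [0, 0.02, 0, -0.16, 0, 0.03, 0],
    [0, 0.02, 0, -0.22, 0, 0.03, 0]
  ]
}}

```text
t: 8.97
position: [0.5171, -0.3487, 0.0783]
ee_rot: [-0.062, 0.494, 0.108, 0.861]
contact_force: [2.9, 1.8, 9.1]
gripper_width: 0.0146
```

```bash
python3 - <<'E'
from h import *
st();now()
E
```

```text
t 8.97 pos [ 0.5171 -0.3487  0.0783] F [2.9 1.8 9.1] w 0.0146 q [ 0.4   0.47  0.4   2.03 -1.13  0.69  1.9 ]
[[ 0.49  -0.246  0.836]
 [ 0.124  0.969  0.213]
 [-0.863 -0.001  0.505]]
deck coords TCP -0.0065 0.001 0.0289 err deg [0.08 0.34 0.01] F in deck [7.4, 1.0, 6.3]
```

{"api": "apply_moves", "payload": {
  "moves": [
    [0, 0, 0, -0.06, 0, 0, 0],
    [0, 0, 0, -0.03, 0, 0, 0],
    [0.15, -0.04, 0, 0, 0, 0, 0],
    [0.35, -0.04, 0, 0, 0, 0, 0],
    [0.45, -0.04, 0, 0, 0, 0, 0],
    [0.45, -0.04, 0, 0, 0, 0, 0]
  ]
}}

```text
t: 9.47
position: [0.5155, -0.3489, 0.0783]
ee_rot: [-0.062, 0.494, 0.107, 0.86]
contact_force: [-0.2, -0.5, -0.5]
gripper_width: 0.0387
```

```bash
python3 - <<'E'
from h import *
st();now()
c=cal('wrist');p,d=arm.capture('wrist');cv2.imwrite('pics/w7.png',p[:,:,::-1])
E
```

```text
t 9.47 pos [ 0.5155 -0.3489  0.0783] F [-0.2 -0.5 -0.5] w 0.0387 q [ 0.4   0.47  0.4   2.04 -1.13  0.69  1.9 ]
[[ 0.488 -0.246  0.837]
 [ 0.123  0.969  0.213]
 [-0.864 -0.     0.503]]
deck coords TCP -0.0079 0.0011 0.0297 err deg [0.05 0.23 0.01] F in deck [-0.5, -0.4, -0.3]
```

View pics/w7.png

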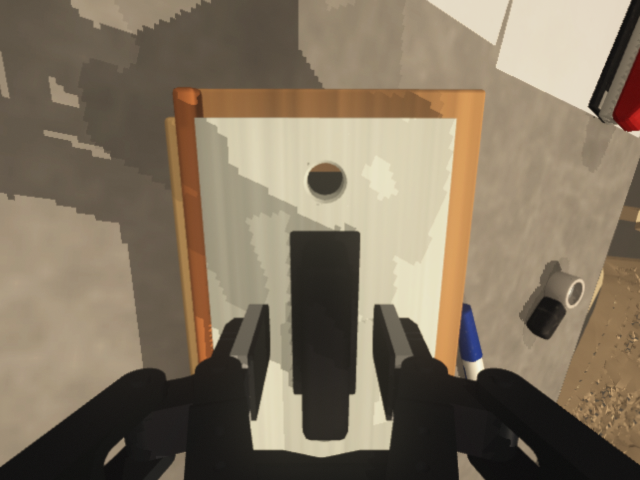

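```bash
python3 - <<'E'
from h import *
plan([.605,-.0155,.20],Rdown(np.radians(-3.7),1))
print(Ro.from_quat(arm.sense()['ee_rot']).inv().apply([0,0,1]))
E
```

```text
shift [-0.808 12.045  8.278] turn [ 2.921  5.001 -0.785] rows>= 8.8
[-8.63843890e-01 -4.54559540e-04  5.03759394e-01]
```

{"api": "apply_moves", "payload": {
  "moves": [
    [0.5, -0.6, 0, 0, 0, 0, 0],
    [0.5, -1.6, 0, 0, 0, 0, 0],
    [0.6, -3, 0, 0, 0, 0, 0],
    [0.6, -3.8, 0.8, 0.5, 0.2, 0.3, 0],
    [0.6, -3.6, 2.2, 1.6, 0.6, 1, -0.1],
    [0.6, -3.2, 3.7, 2.6, 1, 1.8, -0.2],
    [0.6, -2.8, 5.2, 3.6, 1.4, 2.5, -0.3],
    [0.6, -2.4, 6.7, 4.6, 1.8, 3.2, -0.5],
    [0.6, -2, 8.2, 5.6, 2.2, 3.9, -0.6],
    [0.6, -1.6, 9.7, 6.6, 2.6, 4.5, -0.7],
    [0.6, -1.2, 11.2, 7.6, 2.9, 5, -0.78],
    [0.6, -0.8, 12, 8.3, 2.92, 5, -0.78]
  ]
}}

```text
t: 10.52
position: [0.5641, -0.1186, 0.1915]
ee_rot: [0.023, 0.707, -0.024, 0.707]
contact_force: [1.5, 0.8, 0.3]
gripper_width: 0.0512
```

```bash
python3 - <<'E'
from h import *
st();c=cal('wrist');p,d=arm.capture('wrist');cv2.imwrite('pics/w8.png',p[:,:,::-1]);np.savez('w8.npz',p=p,d=d,R=c['R'],t=c['t'])
p,d=arm.capture('top');cv2.imwrite('pics/t8.png',p[:,:,::-1])
p,d=arm.capture('scene');cv2.imwrite('pics/s8c.png',cv2.resize(p[270:380,380:500,::-1],None,fx=5,fy=5,interpolation=cv2.INTER_CUBIC))
E
```

```text
t 10.52 pos [ 0.5641 -0.1186  0.1915] F [1.5 0.8 0.3] w 0.0512 q [-0.35  0.33  0.58  1.85 -0.21  1.03  0.24]
[[-0.001  0.066  0.998]
 [-0.003  0.998 -0.066]
 [-1.    -0.003 -0.   ]]
```

View pics/w8.png

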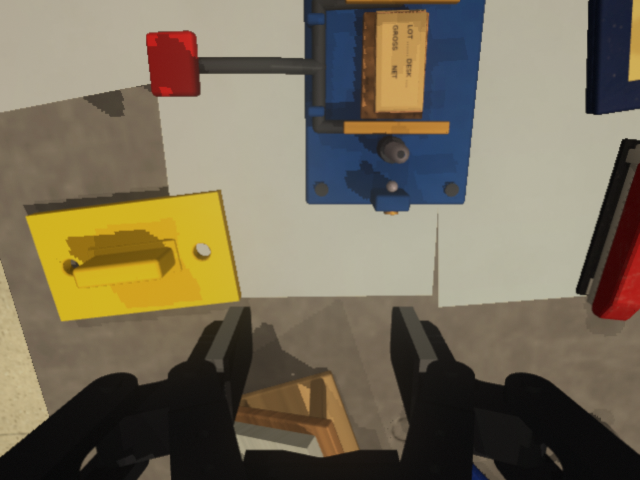

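View pics/s8c.png

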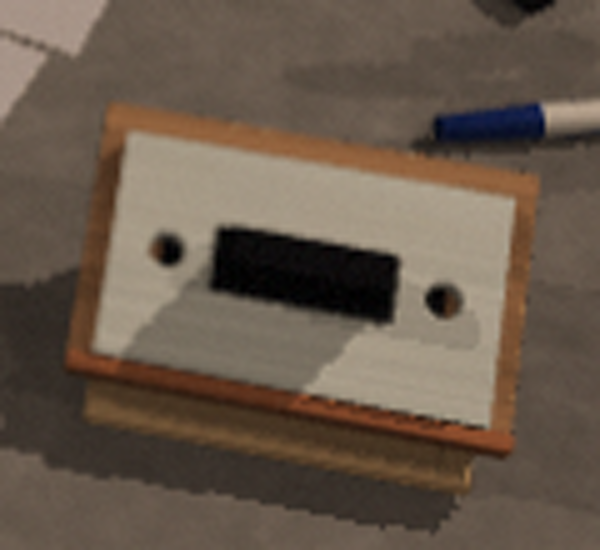

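The plate lies squarely against the lip, with its centre near (302,280) in the crop. I'll move over the press.

```bash
python3 - <<'E'
from h import *
plan([.612,-.017,.17],Rdown(np.radians(-3.7),1))
E
```

```text
shift [0.818 3.955 1.687] turn [ 0.114  0.004 -0.016] rows>= 2.6
```

{"api": "apply_moves", "payload": {
  "moves": [
    [0.6, 0.1, 1.3, 0.6, 0.1, 0, 0],
    [0.6, 0.3, 2.6, 1.2, 0.1, 0, 0],
    [0.55, 0.6, 3.7, 1.6, 0.1, 0, 0],
    [0.55, 0.8, 3.95, 1.7, 0.1, 0, 0],
    [0.55, 0.8, 3.95, 1.7, 0.1, 0, 0],
    [0.55, 0.8, 3.95, 1.7, 0.1, 0, 0]
  ]
}}

```text
t: 11.17
position: [0.6111, -0.0191, 0.1697]
ee_rot: [0.023, 0.707, -0.023, 0.706]
contact_force: [-0.1, -1.3, 0.5]
gripper_width: 0.0469
```

```bash
python3 - <<'E'
from h import *
st();c=cal('wrist');p,d=arm.capture('wrist');cv2.imwrite('pics/w9.png',p[:,:,::-1]);np.savez('w9.npz',p=p,d=d,R=c['R'],t=c['t'])
X=cloud(c,d);zz=X[...,2]
m=(zz>.029)&(zz<.04)&(abs(X[...,0]-.619)<.03)&(abs(X[...,1]+.0165)<.033)
hsv=cv2.cvtColor(p,cv2.COLOR_RGB2HSV);m&=hsv[...,2]>120
ct=rect(m);print('tags',cv2.minAreaRect(onplane(c,ct[:,0,:],.034)[:,:2].astype(np.float32)*1000),np.median(zz[m]),cv2.minAreaRect(ct))
m=(zz>.019)&(zz<.028)&(abs(X[...,0]-.619)<.03)&(abs(X[...,1]+.0165)<.033);print('cork z',np.median(zz[m]),m.sum())
m=(zz>.04)&(zz<.056)&(abs(X[...,0]-.619)<.045)&(abs(abs(X[...,1]+.0165)-.038)<.012);print('rail z',np.percentile(zz[m],[10,50,90]),m.sum())
E
```

```text
t 11.17 pos [ 0.6111 -0.0191  0.1697] F [-0.1 -1.3  0.5] w 0.0469 q [-0.46  0.42  0.53  1.78 -0.24  1.01  0.1 ]
[[-0.002  0.064  0.998]
 [-0.     0.998 -0.064]
 [-1.    -0.    -0.002]]
tags ((621.6326904296875, -15.46487045288086), (60.55081558227539, 30.908336639404297), 87.1707992553711) 0.035015514235609585 ((336.0, 225.0), (88.0, 48.0), 90.0)
cork z 0.024455357817197265 1299
rail z [0.04408243 0.04593462 0.04695522] 3098
```

View pics/w9.png

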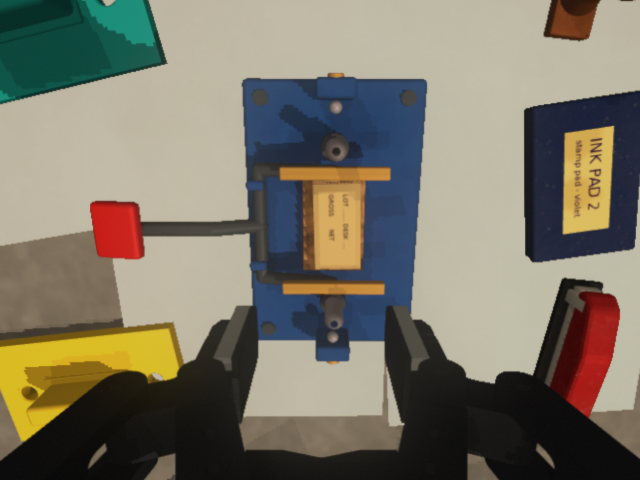

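```bash
python3 - <<'E'
from h import *
plan([.6214,-.0157,.037],Rdown(np.radians(-3.2),1))
E
```

```text
shift [5.33  0.221 0.397] turn [-0.103 -0.006  0.004] rows>= 3.2
```

{"api": "apply_moves", "payload": {
  "moves": [
    [0.55, 0.5, 0.2, 0.4, -0.1, 0, 0],
    [0.55, 1.6, 0.2, 0.4, -0.1, 0, 0],
    [0.55, 2.8, 0.2, 0.4, -0.1, 0, 0],
    [0.55, 3.8, 0.2, 0.4, -0.1, 0, 0],
    [0.55, 4.5, 0.2, 0.4, -0.1, 0, 0],
    [0.55, 5, 0.2, 0.4, -0.1, 0, 0],
    [0.55, 5.2, 0.2, 0.4, -0.1, 0, 0],
    [0.55, 5.3, 0.2, 0.4, -0.1, 0, 0],
    [0.55, 5.35, 0.2, 0.4, -0.1, 0, 0]
  ]
}}

```text
t: 11.97
position: [0.6221, -0.0175, 0.0374]
ee_rot: [0.02, 0.706, -0.021, 0.707]
contact_force: [-0.2, -0.5, 0.2]
gripper_width: 0.0473
```

```bash
python3 - <<'E'
from h import *
st();plan([.6214,-.0157,.034],Rdown(np.radians(-3.2),1))
E
```

```text
t 11.97 pos [ 0.6221 -0.0175  0.0374] F [-0.2 -0.5  0.2] w 0.0473 q [-0.39  0.61  0.45  1.81 -0.35  0.8   0.18]
[[ 0.001  0.058  0.998]
 [-0.001  0.998 -0.058]
 [-1.    -0.001  0.001]]
shift [ 0.136  0.07  -0.031] turn [-0.017  0.01   0.007] rows>= 0.1
```

{"api": "apply_moves", "payload": {
  "moves": [
    [0.55, 0.07, 0.07, -0.02, 0, 0, 0],
    [0.5, 0.13, 0.07, -0.02, 0, 0, 0],
    [0.45, 0.15, 0.07, -0.02, 0, 0, 0],
    [0.3, 0.15, 0.07, -0.02, 0, 0, 0],
    [0.2, 0.15, 0.07, -0.02, 0, 0, 0],
    [0.2, 0.15, 0.07, -0.02, 0, 0, 0]
  ],
  "force": 35
}}

```text
t: 12.47
position: [0.6225, -0.0156, 0.0345]
ee_rot: [0.02, 0.706, -0.02, 0.708]
contact_force: [0.5, 0.7, 2.4]
gripper_width: 0.0297
```

```bash
python3 - <<'E'
from h import *
st()
p,d=arm.capture('wrist');cv2.imwrite('pics/w10.png',p[:,:,::-1])
E
```

```text
t 12.47 pos [ 0.6225 -0.0156  0.0345] F [0.5 0.7 2.4] w 0.0297 q [-0.39  0.62  0.44  1.81 -0.36  0.79  0.18]
[[ 0.003  0.057  0.998]
 [-0.001  0.998 -0.057]
 [-1.    -0.     0.003]]
```

View pics/w10.png

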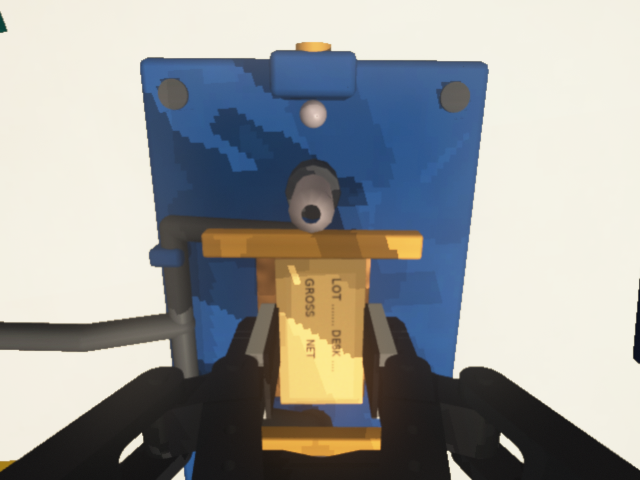

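{"api": "apply_moves", "payload": {
  "moves": [
    [0.2, -0.2, 0, 0, 0, 0, 0],
    [0.2, -0.6, 0, 0, 0, 0, 0],
    [0.2, -1.2, 0, 0, 0, 0, 0],
    [0.2, -2, 0, 0, 0, 0, 0],
    [0.2, -3, 0, 0, 0, 0, 0],
    [0.2, -4, 0, 0, 0, 0, 0],
    [0.2, -4.6, 0, 0, 0, 0, 0]
  ]
}}

```text
t: 13.1
position: [0.6239, -0.016, 0.1538]
ee_rot: [0.021, 0.704, -0.021, 0.709]
contact_force: [-0.2, -0.1, 0.8]
gripper_width: 0.03
```

```bash
python3 - <<'E'
from h import *
st();plan([.571,.345,.12],Rdown(np.radians(6.5),1))
p,d=arm.capture('wrist');cv2.imwrite('pics/w11.png',p[:,:,::-1])
E
```

```text
t 13.1 pos [ 0.6239 -0.016   0.1538] F [-0.2 -0.1  0.8] w 0.03 q [-0.45  0.46  0.52  1.76 -0.26  0.99  0.11]
[[ 0.008  0.058  0.998]
 [-0.     0.998 -0.058]
 [-1.     0.     0.008]]
shift [ 1.333 14.293 -2.96 ] turn [-1.638  0.072  0.004] rows>= 8.8
```

View pics/w11.png

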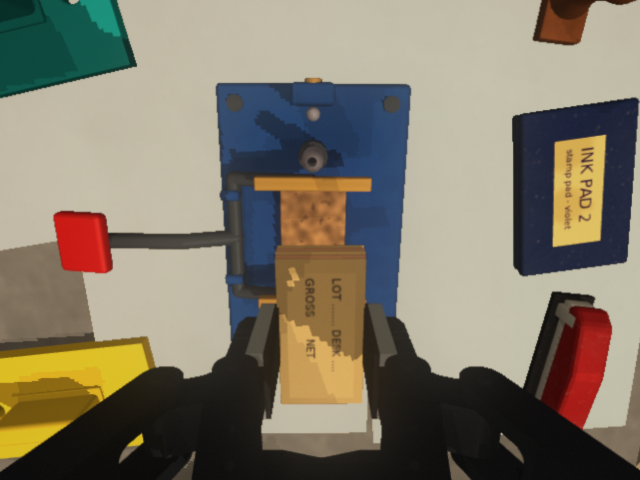

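The bundle is held and the cork bed is bare. I'll carry it to the tray.

{"api": "apply_moves", "payload": {
  "moves": [
    [0.2, 0, 0.6, -0.1, 0, 0, 0],
    [0.2, 0, 2, -0.4, -0.2, 0, 0],
    [0.2, 0, 3.5, -0.7, -0.4, 0, 0],
    [0.2, 0, 5, -1, -0.6, 0.07, 0],
    [0.2, 0, 6.5, -1.3, -0.8, 0.07, 0],
    [0.2, 0.2, 8, -1.6, -1, 0.07, 0],
    [0.2, 0.4, 9.5, -1.9, -1.2, 0.07, 0],
    [0.2, 0.6, 11, -2.2, -1.4, 0.07, 0],
    [0.2, 0.8, 12.4, -2.6, -1.6, 0.07, 0],
    [0.2, 1, 13.5, -2.85, -1.64, 0.07, 0],
    [0.2, 1.2, 14.2, -2.95, -1.64, 0.07, 0],
    [0.2, 1.3, 14.3, -2.96, -1.64, 0.07, 0]
  ]
}}

```text
t: 14.15
position: [0.5706, 0.3512, 0.1229]
ee_rot: [-0.042, 0.704, 0.044, 0.707]
contact_force: [-1.0, 0.5, -0.3]
gripper_width: 0.0295
```

```bash
python3 - <<'E'
from h import *
st();plan([.571,.345,.03],Rdown(np.radians(6.5),1))
p,d=arm.capture('wrist');cv2.imwrite('pics/w12.png',p[:,:,::-1])
E
```

```text
t 14.15 pos [0.5706 0.3512 0.1229] F [-1.   0.5 -0.3] w 0.0295 q [-0.89  0.55  0.37  1.65 -0.24  0.97 -0.32]
[[ 0.004 -0.121  0.993]
 [ 0.003  0.993  0.121]
 [-1.     0.002  0.004]]
shift [ 3.713 -0.255 -0.03 ] turn [ 0.072  0.037 -0.023] rows>= 2.2
```

View pics/w12.png

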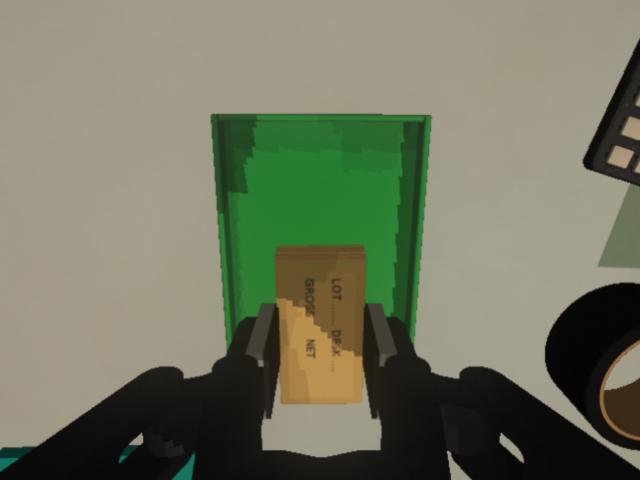

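{"api": "apply_moves", "payload": {
  "moves": [
    [0.2, 0.5, -0.25, 0, 0.07, 0.04, 0],
    [0.2, 1.4, -0.25, 0, 0.07, 0.04, 0],
    [0.2, 2.4, -0.25, 0, 0.07, 0.04, 0],
    [0.2, 3.2, -0.25, 0, 0.07, 0.04, 0],
    [0.2, 3.7, -0.25, 0, 0.07, 0.04, 0],
    [0.2, 3.95, -0.25, 0, 0.07, 0.04, 0],
    [0.2, 4.1, -0.25, 0, 0.07, 0.04, 0],
    [0.2, 4.2, -0.25, 0, 0.07, 0.04, 0],
    [0.2, 4.25, -0.25, 0, 0.07, 0.04, 0]
  ]
}}

```text
t: 14.95
position: [0.5738, 0.3413, 0.017]
ee_rot: [-0.039, 0.706, 0.039, 0.706]
contact_force: [0.3, -0.6, 0.6]
gripper_width: 0.0301
```

```bash
python3 - <<'E'
from h import *
st();plan([.571,.345,.0145],Rdown(np.radians(6.5),1))
E
```

```text
t 14.95 pos [0.5738 0.3413 0.017 ] F [ 0.3 -0.6  0.6] w 0.0301 q [-0.85  0.69  0.33  1.69 -0.29  0.81 -0.27]
[[ 0.001 -0.11   0.994]
 [ 0.     0.994  0.11 ]
 [-1.     0.     0.001]]
shift [ 0.101  0.161 -0.097] turn [-0.034  0.011 -0.002] rows>= 0.1
```

Still about 2.5 mm to go, so I lower it until I feel light contact.

{"api": "apply_moves", "payload": {
  "moves": [
    [0.2, 0.05, 0, 0, 0, 0, 0],
    [0.2, 0.09, 0, 0, 0, 0, 0],
    [0.2, 0.12, 0, 0, 0, 0, 0]
  ]
}}

```text
t: 15.2
position: [0.5746, 0.3417, 0.015]
ee_rot: [-0.038, 0.705, 0.039, 0.707]
contact_force: [0.0, 0.8, 0.2]
gripper_width: 0.0297
```

```bash
python3 - <<'E'
from h import *
st()
E
```

```text
t 15.2 pos [0.5746 0.3417 0.015 ] F [0.  0.8 0.2] w 0.0297 q [-0.85  0.69  0.33  1.69 -0.29  0.8  -0.27]
[[ 0.003 -0.11   0.994]
 [ 0.001  0.994  0.11 ]
 [-1.     0.001  0.003]]
```

{"api": "apply_moves", "payload": {
  "moves": [
    [0.2, 0.03, 0, 0, 0, 0, 0],
    [0.2, 0.06, 0, 0, 0, 0, 0],
    [0.2, 0.09, 0, 0, 0, 0, 0],
    [0.2, 0.09, 0, 0, 0, 0, 0]
  ]
}}

```text
t: 15.53
position: [0.5748, 0.3421, 0.0145]
ee_rot: [-0.038, 0.705, 0.04, 0.707]
contact_force: [-2.6, -1.5, 7.5]
gripper_width: 0.0299
```

```bash
python3 - <<'E'
from h import *
st()
E
```

```text
t 15.53 pos [0.5748 0.3421 0.0145] F [-2.6 -1.5  7.5] w 0.0299 q [-0.85  0.7   0.33  1.69 -0.29  0.8  -0.27]
[[ 0.002 -0.11   0.994]
 [ 0.002  0.994  0.11 ]
 [-1.     0.002  0.003]]
```

Contact on the floor at 7.5 N. I'll release and retreat.

{"api": "apply_moves", "payload": {
  "moves": [
    [0.3, -0.03, 0, 0, 0, 0, 0],
    [0.45, -0.05, 0, 0, 0, 0, 0],
    [0.5, -0.05, 0, 0, 0, 0, 0],
    [0.5, -0.05, 0, 0, 0, 0, 0],
    [0.5, -0.5, 0, 0, 0, 0, 0],
    [0.5, -1.5, 0, 0, 0, 0, 0],
    [0.5, -3, 0, 0, 0, 0, 0],
    [0.5, -4.5, 0, 0, 0, 0, 0],
    [0.5, -6, 0, 0, 0, 0, 0],
    [0.5, -6.5, 0, 0, 0, 0, 0],
    [0.5, -6.5, 0, 0, 0, 0, 0]
  ]
}}

```text
t: 16.45
position: [0.578, 0.3434, 0.1837]
ee_rot: [-0.036, 0.702, 0.042, 0.71]
contact_force: [-0.1, -0.2, -0.4]
gripper_width: 0.0429
```

```bash
python3 - <<'E'
from h import *
st()
c=cal('wrist')
for nm in('wrist','top','scene'):
    p,d=arm.capture(nm);cv2.imwrite(f'pics/{nm}13.png',p[:,:,::-1])
    if nm=='wrist':
        X=cloud(c,d);hsv=cv2.cvtColor(p,cv2.COLOR_RGB2HSV)
        m=(abs(X[...,0]-.573)<.05)&(abs(X[...,1]-.343)<.07)&(hsv[...,0]<30)&(hsv[...,1]>50)&(X[...,2]<.03)
        print('tags z pct',np.percentile(X[m][:,2],[5,50,95]),cv2.minAreaRect(onplane(c,rect(m)[:,0,:],.014)[:,:2].astype(np.float32)*1000))
    if nm=='top':
        X=cloud(cal('top'),d);q=X-O;a,b,h=q@ex,q@ey,q@n
        m=(abs(a)<.05)&(abs(b)<.08)&(h>.006)&(h<.022)&(cv2.cvtColor(p,cv2.COLOR_RGB2HSV)[...,1]<60)
        print('plate on deck x,y,h med',np.median(a[m]),(np.percentile(b[m],[1,99])),np.percentile(a[m],[1,99]),np.median(h[m]))
        Q=np.c_[a[m],b[m],np.ones(m.sum())];print(np.linalg.lstsq(Q,h[m],rcond=None)[0])
    if nm=='scene': cv2.imwrite('pics/s13c.png',cv2.resize(p[270:380,380:500,::-1],None,fx=5,fy=5,interpolation=cv2.INTER_CUBIC))
E
```

```text
t 16.45 pos [0.578  0.3434 0.1837] F [-0.1 -0.2 -0.4] w 0.0429 q [-0.9   0.49  0.4   1.62 -0.21  1.07 -0.33]
[[ 0.012 -0.109  0.994]
 [ 0.009  0.994  0.109]
 [-1.     0.007  0.013]]
tags z pct [0.01316511 0.01499683 0.01624963] ((575.4259033203125, 343.2191467285156), (31.178916931152344, 61.95734786987305), 7.261889457702637)
plate on deck x,y,h med 0.004130006333993259 [-0.0735597   0.07406728] [-0.0486224   0.03993372] 0.012580124265223067
[0.00219844 0.0010718  0.01262536]
```

View pics/top13.png

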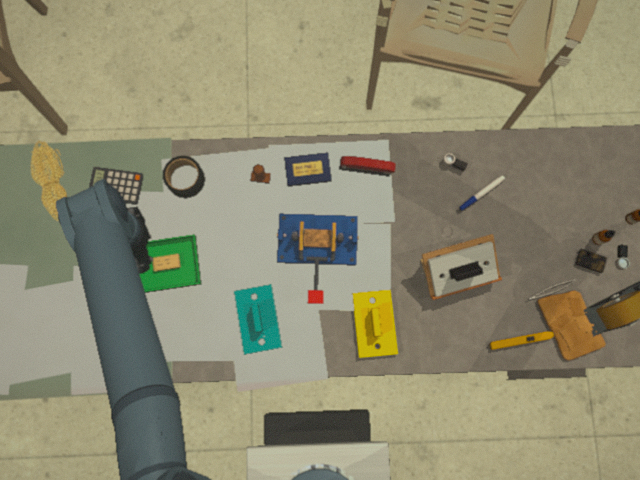

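View pics/wrist13.png

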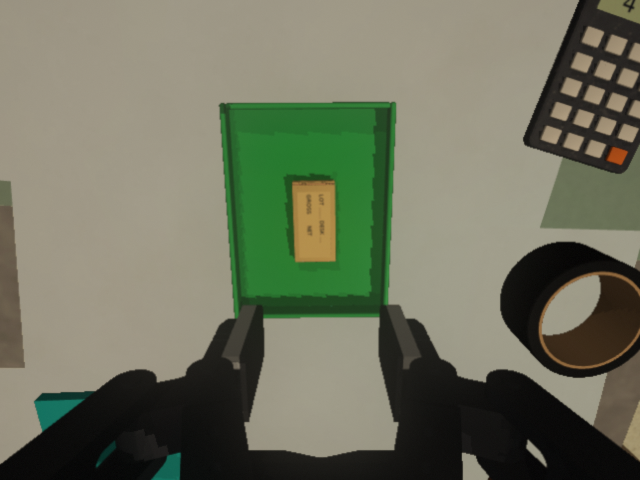

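View pics/s13c.png

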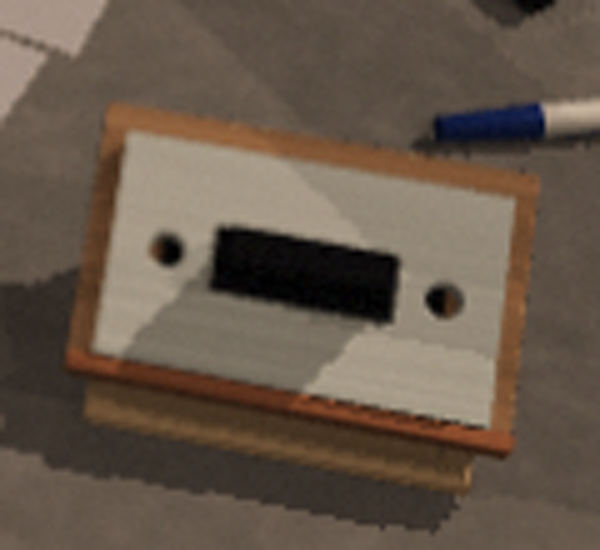

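All the checks agree, and the stamp, ink pad and stapler are where they were in the first picture. I'll hand the job in.

```bash
python3 - <<'E'
from bench import arm
print(arm.finish_job())
E
```

```text
the job is handed in; nothing more can be done
None
```

The job is done and handed in at about 16.6 s of the 61 s allowed. No verdict was reported.

**What I did:**
- **Lever:** I pushed the red pad down to about 0.22 rad, which raised the plate level by about 11.5 mm.
- **Plate:** I lifted it by the black grip straight up off the dowels. I then lowered it onto the sloping rest, slid it gently down to the lip and let go.
- **Tags:** I took the bundle off the cork bed and lowered it into the green tray until it touched the floor, then released it and moved the arm clear.

**Last checks:**
- **Plate:** It lies flat, with its top 12.6 mm above the face (12 mm expected) and less than 0.2° of tilt. It is within about 1 mm of centred across the rest, with its long edge at the lip.
- **Tags:** The bundle lies flat in the middle of the tray, with its top at 15 mm (14 mm expected) and aligned with the tray within about 1°.
- **Bystanders:** By eye, the stamp, ink pad and stapler have not moved from the first top picture. Nothing was dropped.
- **Forces:** The highest force I read was about 29 N, when the plate touched the rest.

**Disagreements:** The wrist camera placed the rest's side edge about 4 mm further along y than the two fixed cameras did. I aimed 2 mm towards it, and the final top view still shows the plate centred. The plate also stopped 2–4 mm further down the slope than I had calculated, so I went by the contact with the lip.

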